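# Lay out a crucible kit and slide it under the copy camera

## Task

Lay out the kit on the copy stand's sliding stage for its record photograph: the crucible standing centred in the middle ring with its lid on top, the widest of the three rubber stoppers centred in the ring to the left of the crucible and the narrowest in the ring to its right (left and right as seen from the robot), each standing with its wide end up as it is now. Only when all four are laid out, slide the stage, which has a knob at its front, in under the low camera head until it is fully home, with everything still in its place. Leave the middle-sized stopper and the weighing bottle where they stand.

Things in the scene. Friction and masses are not known exactly. Their poses are not given: they have to be found in the camera images.
- stage (a joint): Slide of the aluminium stage of a low copy stand fixed to the bench, in m: 0 pulled out towards the robot, 0.15 fully home against its stop under the camera head. Starts at 0 to 0.015, moves along the rings' +x, stays where left (friction about 1.5 N plus 8 N per m/s), cannot come off. Plate 150 (x) x 190 (y) mm, flat top at z 16 mm, with three flush dark rings, 52 mm across, in a row 60 mm apart.
- ring_left (a point): Centre of the left ring (robot's view) on the stage's top, z 16 mm. Axes of the stand: x away from the robot along the slide, y to the left, z up; its place and its yaw (up to 0.25) differ at every start. Things stand flat on the plate here.
- ring_mid (a point): Centre of the middle ring, axes likewise. The stage's upright black knob (fixed to it, does not turn) stands 90 mm from here towards the robot, at x -90 mm, y 0 in these axes: a round grip 20 mm across from z 28 to 61 mm above the bench, on a 14 mm stem.
- ring_right (a point): Centre of the right ring, axes likewise. The white camera head is a flat slab 120 (x) x 184 (y) mm on two posts at its back, underside z 78, top z 94 mm; with the stage at 0 its front edge is 120 mm beyond the row of rings; with the stage home it covers them.
- crucible: White porcelain crucible, open cup 41 mm across the rim, tapering to 26 mm at the foot, 32 mm tall, 30 g, loose. Origin: centre of its underside, z up. Its inside is a cone about 30 mm wide 3 mm under the rim.
- lid: White porcelain lid of the crucible, loose, 25 g, right way up on its boss: boss 16 mm across, z 0 to 3 mm; disc 47 mm across, z 3 to 7 (domed to 9) mm; round knob 14 mm across, z 14 to 22 mm, on a 12 mm neck. Origin: centre of the boss's underside. Grip the knob by the fingertips above the disc. On the crucible the disc rests on the rim and the origin is 29 mm above the crucible's.
- stopper_wide: Widest rubber stopper, red-brown, 34 mm across its upper end, slightly tapered, 26 mm tall, loose. Stands upright, wide end up; origin: centre of its underside, z up.
- stopper_medium: Middle-sized rubber stopper, black, 28 mm across its upper end, 26 mm tall, loose; to be left alone. Stands upright, wide end up; origin: centre of its underside, z up.
- stopper_narrow: Narrowest rubber stopper, red-brown, 23 mm across its upper end, 26 mm tall, loose. Stands upright, wide end up; origin: centre of its underside, z up.
- weighing_bottle: Small clear glass weighing bottle with its lid on, 33 mm across, 55 mm tall, loose; to be left alone. Origin: centre of its underside.
Mind the look-alikes: they are no part of the job. Leave any yellow look-alike of the stopper_narrow alone.

How it is judged:
On the way, in this order (a step that is already met when the one before it is completed fails the run):
1. all four are laid out in place while the stage is still pulled out (horizontal distance between crucible and ring_mid below 0.012 m and z of crucible in the frame of ring_mid between -0.005 and 0.005 m and angle between each of crucible, stopper_wide, stopper_narrow, lid's own z axis and vertical below 0.12 rad and horizontal distance between stopper_wide and ring_left below 0.012 m and z of stopper_wide in the frame of ring_left between -0.005 and 0.005 m and horizontal distance between stopper_narrow and ring_right below 0.012 m and z of stopper_narrow in the frame of ring_right between -0.005 and 0.005 m and horizontal distance between lid and crucible below 0.008 m and z of lid in the frame of crucible between 0.024 and 0.034 m and value of joint stage below 0.05 m), for 0.2 s.
2. the stage is slid fully home (value of joint stage above 0.144 m), for 0.2 s.
At the end, for the whole second after the job is handed in: Stage home (within 6 mm of its stop); crucible in the middle ring, widest stopper left, narrowest right, each upright on the plate and within 12 mm of its ring's centre; lid level on the crucible, within 8 mm of its centre; all at rest and released (horizontal distance between crucible and ring_mid below 0.012 m and z of crucible in the frame of ring_mid between -0.005 and 0.005 m and angle between each of crucible, stopper_wide, stopper_narrow, lid's own z axis and vertical below 0.12 rad and horizontal distance between stopper_wide and ring_left below 0.012 m and z of stopper_wide in the frame of ring_left between -0.005 and 0.005 m and horizontal distance between stopper_narrow and ring_right below 0.012 m and z of stopper_narrow in the frame of ring_right between -0.005 and 0.005 m and horizontal distance between lid and crucible below 0.008 m and z of lid in the frame of crucible between 0.024 and 0.034 m and value of joint stage above 0.144 m and linear speed of each of crucible, lid, stopper_wide, stopper_narrow below 0.02 m/s and contact force between the fingers and crucible below 0.05 N and contact force between the fingers and lid below 0.05 N and contact force between the fingers and stopper_wide below 0.05 N and contact force between the fingers and stopper_narrow below 0.05 N); the robot touches nothing.
It fails at once if the middle-sized stopper or the weighing bottle was disturbed (moved over 25 mm) (distance of any of stopper_medium, weighing_bottle from where it was at the start of the episode above 0.025 m).
It also fails if it takes over 120 s, if anything falls off the work surface, if the arm or the gripper's body presses on something with over 40 N, if the wrist force passes 120 N, or if a joint passes its speed limit or range.

## Robot

A 6-joint arm with a two-finger parallel gripper is mounted at the origin on a cart in front of the work surface, level with it; the furniture and walls round the work are solid. World frame = base frame: x ahead of the robot, y to its left, z up, the work surface at z = 0. Lengths are in m, angles in rad, forces in N, time in s.
With the tool pointing down it reaches from about 0.425 to 0.95 m from the base axis. Payload 3.5 kg.
Tool frame: the origin (TCP) lies at the centre of the arm's flange, where the gripper is bolted on; the fingertips stand 173 mm ahead of it and the grasp point (between the pads) lies 155 mm ahead of it; z points along the fingers, y is the line along which they close (so a half turn about z gives the same grasp; the last joint's range is limited). The gripper opens to 85 mm and grips with 20 to 120 N. Pads are 22 mm wide; open, the fingers measure 114 mm over their backs; the gripper's body (76 mm by 85 mm) begins 54 mm behind the grasp point. The pads swing forward as they close: fully open they stand 13 mm farther back than shut.
Start: joints at [0.969, 0.286, 1.577, -0, 1.279, -0.15], TCP at [0.295, 0.607, 0.405] pointing down, gripper open.
Joint ranges: [-2.77, 2.77], [-0.9, 2.22], [0.21, 2.48], [-1.53, 4.67], [0.24, 2.81], [-2.84, 2.84]. Speed limits (rad/s): [2.79, 2.79, 3.14, 3.14, 3.14, 3.14].

## Interface

Orientations are given as a unit quaternion [x, y, z, w].
In Python, from station import bot, cams gives the robot as it stands.
- The arm moves only by the tool drive_tool, never from a script. Its argument "increments" is a list of rows, each an object with "dp": the shift along the world's x, y, z each as a share of 0.5 m, from -1 to 1, a list of three; "angular": the turn, a rotation vector about the world's x, y, z each as a share of 180 degrees, from -1 to 1, a list of three. A call has 1 to 12 rows; each row is the pose to reach, as a shift and turn from the pose commanded when the call began, turning the shorter way round; what a row does not reach only later rows make up. A row lasts 1/8 s, in which the tool goes at most 62.5 mm and 10.7 degrees, less where a joint would pass 70% of its speed; a pose out of reach is approached as far as the arm can. A call with a number of a shift or a turn outside -1 to 1 is refused whole. A call with a gripper value outside its range is refused whole. "claw" is the opening, from -1 (shut) to 1 (fully open), so that 0 is half open, set as the call begins (left out, the last holds). The fingers move at their own pace and stop on an object; "grip_force" is the grip in N (left out, the last holds). Time passes only in rows, so rows that repeat a pose let the fingers close. It gives the time, the measured TCP pose, the force, the opening and the grip force at its end, in the units of the state.
- bot.observe(): the state, without advancing time (a new reading comes with each control period).
- cams.camera(name): name is "scene" or "top" or "wrist"; returns a dict with "color" (384x512x3 uint8, blue, green, red), "intrinsics" (3x3 intrinsics, pixels), "R" (3x3) and "t" (3): a world point X has camera coordinates R X + t; the wrist camera has in their place "hand_eye" (4x4, takes a point from camera to tool coordinates, whose origin is the TCP and whose axes are the flange's). Camera axes: x right, y down, z forward; pixel columns grow to the right and rows downward; lengths in m; the calibration is good to about 2 mm. The wrist camera is an equidistant fisheye: a pixel r from the principal point sees the ray r / f radians off the axis. A picture is of the moment at which its call begins: read the wrist's pose just before it. There is no depth.
- bot.job_done(): hands the job in; it is judged then, once.
The state is a dict: "time_s": time; "q": joint angles; "qd": joint speeds; "effort": joint torques, N m; "position": TCP position; "tool_rot": TCP orientation; "force": force on the tool from outside, world axes, zero at the start; "moment": the same for the moment, N m; "finger_gap": finger opening in m; "grasp_force": force on a finger pad.
Only numpy, scipy, OpenCV 4.12 (cv2) and the standard library are available. Lean on these libraries where they do the work, as an engineer would, in place of code of your own. Each camera call takes 0.05 s, during which the arm holds its last target. There are 200 camera calls.

## Working session

There is one attempt and no reset: what is moved stays moved. The work goes in short steps, Python scripts to look and compute and a tool call to move; the robot and the scene stay as the last step left them, time stands still between calls to the robot, and variables do not carry over. Pictures are saved under pics/ and viewed, at most 14 in all, crops included, and the job is handed in when it is done.

Besides the shell and the picture viewer there is one more tool, called after "Call:" as a command line: name --argument value ..., lists and objects as JSON in quotes. drive_tool: Moves the arm, as the interface text tells. Shift numbers are shares of 0.5 m and turn numbers shares of 180 degrees, none past 1 either way. Its arguments: {"type":"object","properties":{"increments":{"type":"array","items":{"type":"object","properties":{"dp":{"type":"array","items":{"type":"number"}},"angular":{"type":"array","items":{"type":"number"}}}}},"claw":{"type":"number"},"grip_force":{"type":"number"}},"required":["increments"]}

```bash
mkdir -p pics; ls; python3 - <<'E'
from station import bot, cams
import cv2
print(bot.observe())
for n in("top","scene"):
    c=cams.camera(n); cv2.imwrite(f"pics/{n}0.png",c["color"]); print(n,c["intrinsics"],c["R"],c["t"])
c=cams.camera("wrist");print(c["intrinsics"],c["hand_eye"]);cv2.imwrite("pics/wrist0.png",c["color"])
E
```

```text
pics
{'time_s': 0.0, 'q': array([ 9.69021794e-01,  2.87194842e-01,  1.57820124e+00,  8.30020894e-06,
        1.27861740e+00, -1.49998300e-01]), 'qd': array([ 0.00020946, -0.00040195, -0.00035742, -0.00167546,  0.00109391,
        0.0011781 ]), 'effort': array([-4.26019342e-04, -4.05980015e+01, -2.92628378e+01, -1.26351761e-04,
        5.71697048e-03,  4.25025945e-06]), 'position': array([0.29450564, 0.60707893, 0.40331411]), 'tool_rot': array([ 2.23973010e-01,  9.74594595e-01, -1.12445069e-03, -4.48036197e-04]), 'force': array([-0.94245502,  0.03454153,  0.5759546 ]), 'moment': array([-0.02609981,  0.01974978,  0.01417181]), 'grasp_force': 0.0, 'finger_gap': 0.08572072044579898}
top [[387.56202774   0.         250.99081319]
 [  0.         387.56202774 190.12874463]
 [  0.           0.           1.        ]] [[ 0.01902838 -0.99947933 -0.02605744]
 [-0.98698977 -0.01461618 -0.16011735]
 [ 0.15965312  0.0287652  -0.98675399]] [-0.06339143  0.54351364  1.11577223]
scene [[359.18437525   0.         250.42837586]
 [  0.         359.18437525 197.79236247]
 [  0.           0.           1.        ]] [[ 0.56430265 -0.82554657 -0.00594796]
 [-0.37697942 -0.25126135 -0.89148991]
 [ 0.73447194  0.50531238 -0.45300151]] [-0.33919343  0.23221076  0.53543493]
[[297.31863964   0.         255.87088072]
 [  0.         297.31863964 191.57841202]
 [  0.           0.           1.        ]] [[ 9.40357879e-04 -9.56776127e-01 -2.90823932e-01  7.35728014e-02]
 [ 9.99998840e-01  5.51153090e-04  1.42019492e-03  5.70154989e-04]
 [-1.19852008e-03 -2.90824930e-01  9.56775535e-01  3.14465449e-02]
 [ 0.00000000e+00  0.00000000e+00  0.00000000e+00  1.00000000e+00]]
```

View pics/top0.png

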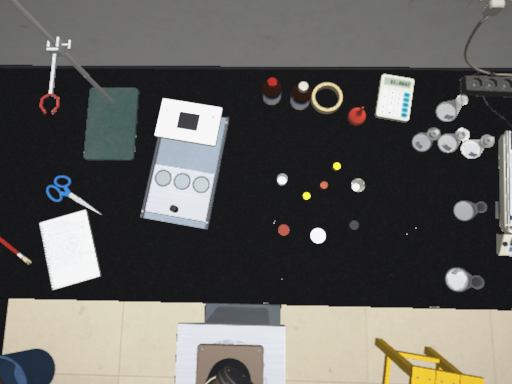

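View pics/scene0.png

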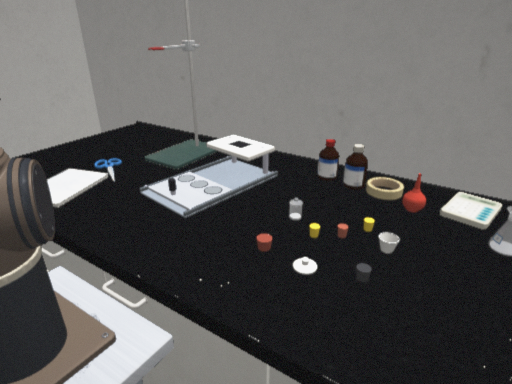

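The top view shows the rings at about (163,178), (182,181) and (201,184), with the stage knob at (174,209). The wide stopper is at (284,230), the lid (318,236), the crucible (358,185) and the narrow stopper (324,185). To be left alone: the black stopper at (354,225), the bottle at (282,180) and the yellow look-alikes at (306,196) and (337,166).

```bash
cat > h.py <<'E'
import numpy as np, cv2
from station import bot, cams
from scipy.spatial.transform import Rotation as Ro
def ray(c,u,v,z):
    K=c["intrinsics"];d=np.array([(u-K[0,2])/K[0,0],(v-K[1,2])/K[1,1],1.])
    C=-c["R"].T@c["t"];D=c["R"].T@d
    return C+D*(z-C[2])/D[2]
def blob(c,seed,z,lo,hi,r=14,hsv=True):
    """centroid of the largest in-range blob near seed, projected to height z"""
    u,v=seed;u0,v0=int(u)-r,int(v)-r
    im=c["color"][v0:v0+2*r,u0:u0+2*r]
    if hsv: im=cv2.cvtColor(im,cv2.COLOR_BGR2HSV)
    m=cv2.inRange(im,lo,hi)
    n,l,s,ce=cv2.connectedComponentsWithStats(m)
    i=1+np.argmax(s[1:,4]);p=ce[i]+[u0,v0]
    return p,s[i],ray(c,*p,z)
E
python3 - <<'E'
from h import *
c=cams.camera("top");im=c["color"]
np.set_printoptions(precision=4,suppress=True)
for n,s,z,lo,hi in [("wide",(284,230),.02,(0,60,40),(179,255,255)),("narrow",(324,185),.02,(0,60,40),(12,255,255)),
 ("lid",(318,236),.009,(0,0,120),(179,60,255)),("cruc",(358,185),.026,(0,0,80),(179,60,255)),("bottle",(282,180),.04,(0,0,60),(179,80,255)),
 ("black",(354,225),.026,(0,0,20),(179,255,255)),("y1",(306,196),.02,(20,80,80),(40,255,255))]:
    p,st,X=blob(c,s,z,lo,hi);print(n,p,st[2:],X)
for s in [(163,178),(182,181),(201,184)]:
    print("ring",s,ray(c,*s,.016))
print("knob",ray(c,174,208.5,.061))
a=cv2.resize(im[95:235,135:235],None,fx=6,fy=6,interpolation=cv2.INTER_CUBIC)[:,:]
b=cv2.resize(im[155:250,265:375],None,fx=5,fy=5,interpolation=cv2.INTER_CUBIC)
cv2.imwrite("pics/a.png",cv2.resize(im[95:235,135:235],None,fx=4,fy=4,interpolation=cv2.INTER_CUBIC));cv2.imwrite("pics/b.png",b)
E
```

```text
wide [283.3492 229.4206] [ 12  12 126] [ 0.4305 -0.1527  0.02  ]
narrow [323.5217 184.7246] [10 10 69] [ 0.5681 -0.2739  0.02  ]
lid [317.5767 235.2186] [ 16  17 215] [ 0.4156 -0.2562  0.009 ]
cruc [357.5595 184.6845] [ 14  14 168] [ 0.5687 -0.3752  0.026 ]
bottle [281.6774 178.8952] [ 12  13 124] [ 0.5806 -0.1457  0.04  ]
black [353.5 224.5] [ 28  28 784] [ 0.4483 -0.3603  0.026 ]
y1 [306.25 195.4 ] [ 9  8 60] [ 0.5345 -0.2214  0.02  ]
ring (163, 178) [0.5829 0.2197 0.016 ]
ring (182, 181) [0.5743 0.1602 0.016 ]
ring (201, 184) [0.5657 0.1009 0.016 ]
knob [0.4836 0.1703 0.061 ]
```

View pics/a.png

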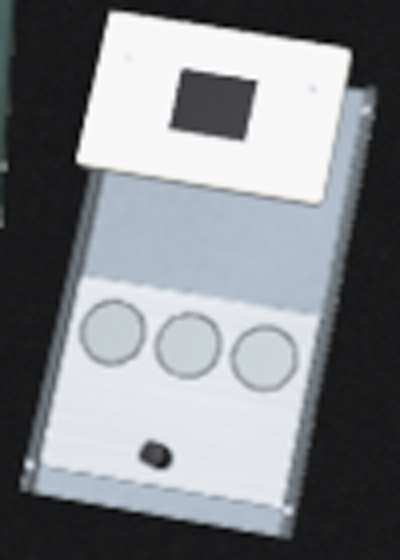

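View pics/b.png

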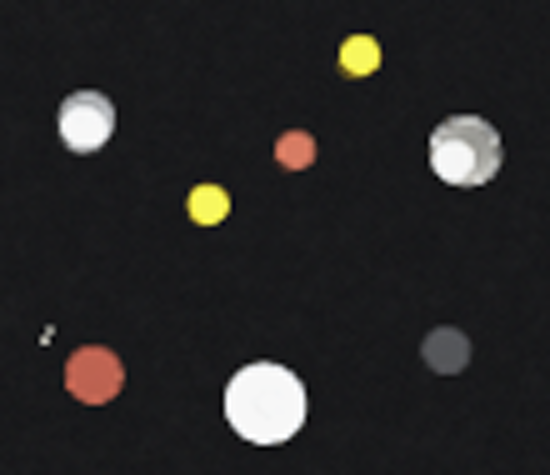

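Call:
drive_tool --increments '[{"dp": [0.5,-0.8,0],"angular": [0,0,-0.402]},{"dp": [0.5,-0.8,0],"angular": [0,0,-0.402]},{"dp": [0.5,-0.8,0],"angular": [0,0,-0.402]},{"dp": [0.5,-0.8,0],"angular": [0,0,-0.402]},{"dp": [0.5,-0.8,0],"angular": [0,0,-0.402]},{"dp": [0.5,-0.8,0],"angular": [0,0,-0.402]},{"dp": [0.5,-0.8,0],"angular": [0,0,-0.402]},{"dp": [0.5,-0.8,0],"angular": [0,0,-0.402]},{"dp": [0.5,-0.8,0],"angular": [0,0,-0.402]},{"dp": [0.5,-0.8,0],"angular": [0,0,-0.402]}]' --claw 0.5 --grip_force 25

```text
time_s: 1.45
position: [0.5443, 0.2076, 0.4044]
tool_rot: [0.756, 0.654, -0.0, -0.0]
force: [-0.4, 0.4, 0.3]
finger_gap: 0.064
grasp_force: 0.0
```

```bash
cat >> h.py <<'E'
def bird(z,x0,x1,y0,y1,fn,s=2000):
    """wrist picture warped onto plane z; row/col: up=+x, left=+y, s px per m"""
    o=bot.observe();c=cams.camera("wrist")
    X,Y=np.meshgrid(np.arange(x1,x0,-1/s),np.arange(y1,y0,-1/s),indexing="ij")
    P=np.stack([X,Y,np.full_like(X,z)],-1)
    R=Ro.from_quat(o["tool_rot"]).as_matrix();T=(P-o["position"])@R
    H=c["hand_eye"];Q=(T-H[:3,3])@H[:3,:3]
    r=np.hypot(Q[...,0],Q[...,1]);th=np.arctan2(r,Q[...,2]);K=c["intrinsics"]
    u=K[0,2]+K[0,0]*th*Q[...,0]/r;v=K[1,2]+K[1,1]*th*Q[...,1]/r
    im=cv2.remap(c["color"],u.astype(np.float32),v.astype(np.float32),cv2.INTER_CUBIC)
    cv2.imwrite(fn,im);return im
E
python3 -c "
from h import *
im=bird(.016,.44,.66,.04,.28,'pics/bird1.png')
g=cv2.medianBlur(cv2.cvtColor(im,cv2.COLOR_BGR2GRAY),5)
C=cv2.HoughCircles(g,cv2.HOUGH_GRADIENT,1,80,param1=80,param2=20,minRadius=46,maxRadius=58)
for u,v,r in C[0]: print(.66-v/2000,.28-u/2000,r)
"
```

```text
0.56575 0.10425 51.9
0.58475006 0.22275001 51.3
0.57575 0.16325 51.7
```

View pics/bird1.png

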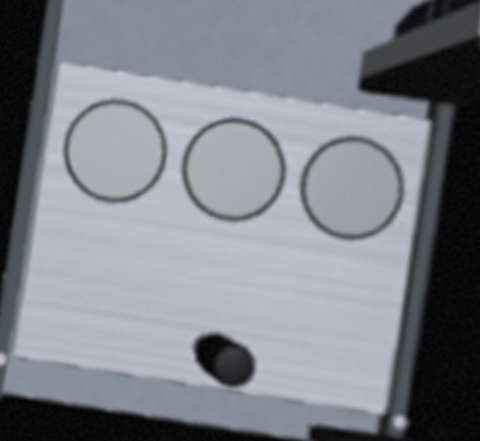

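Call:
drive_tool --increments '[{"dp": [0.044,-0.958,-0.25]},{"dp": [0.044,-0.958,-0.25]},{"dp": [0.044,-0.958,-0.25]},{"dp": [0.044,-0.958,-0.25]},{"dp": [0.044,-0.958,-0.25]},{"dp": [0.044,-0.958,-0.25]},{"dp": [0.044,-0.958,-0.25]},{"dp": [0.044,-0.958,-0.25]},{"dp": [0.044,-0.958,-0.25]},{"dp": [0.044,-0.958,-0.25]},{"dp": [0.044,-0.958,-0.25]}]' --claw 0.1

```text
schema error: expected keys dp, angular
```

```bash
python3 -c "
from h import *
o=bot.observe();print(o['position'],o['finger_gap'])
im=bird(.026,.40,.64,-.40,-.13,'pics/bird2.png')
"
```

```text
[0.54413677 0.20807225 0.40448776] 0.06376169470685987
```

View pics/bird2.png

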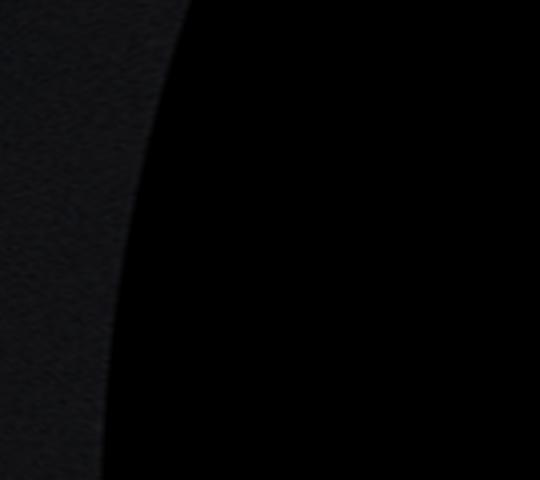

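The move was refused because each row needs "angular" too, so that picture shows only empty bench. I'll repeat the move with both keys.

Call:
drive_tool --increments '[{"dp": [0.044,-0.958,-0.21],"angular": [0,0,0]},{"dp": [0.044,-0.958,-0.21],"angular": [0,0,0]},{"dp": [0.044,-0.958,-0.21],"angular": [0,0,0]},{"dp": [0.044,-0.958,-0.21],"angular": [0,0,0]},{"dp": [0.044,-0.958,-0.21],"angular": [0,0,0]},{"dp": [0.044,-0.958,-0.21],"angular": [0,0,0]},{"dp": [0.044,-0.958,-0.21],"angular": [0,0,0]},{"dp": [0.044,-0.958,-0.21],"angular": [0,0,0]},{"dp": [0.044,-0.958,-0.21],"angular": [0,0,0]},{"dp": [0.044,-0.958,-0.21],"angular": [0,0,0]},{"dp": [0.044,-0.958,-0.21],"angular": [0,0,0]},{"dp": [0.044,-0.958,-0.21],"angular": [0,0,0]}]' --claw 0.1

```text
time_s: 3.05
position: [0.567, -0.2702, 0.3003]
tool_rot: [0.755, 0.655, 0.0, 0.0]
force: [0.7, 0.6, -0.1]
finger_gap: 0.0472
grasp_force: 0.0
```

```bash
python3 -c "
from h import *
im=bird(.026,.40,.64,-.40,-.13,'pics/bird2.png')
"
```

```text
(no output)
```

View pics/bird2.png

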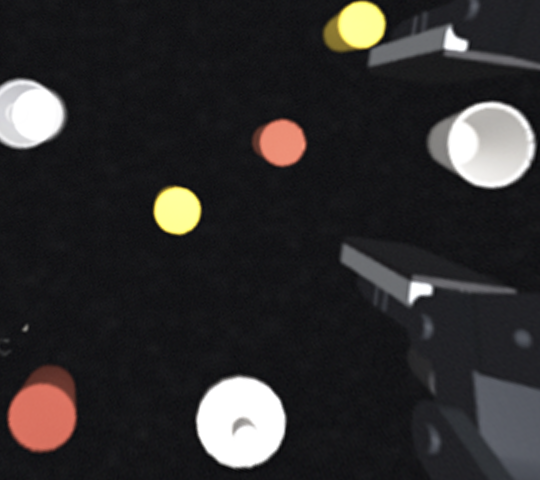

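Call:
drive_tool --increments '[{"dp": [0.002,0,-0.1],"angular": [0,0,0]},{"dp": [0.002,0,-0.2],"angular": [0,0,0]},{"dp": [0.002,0,-0.248],"angular": [0,0,0]},{"dp": [0.002,0,-0.248],"angular": [0,0,0]},{"dp": [0.002,0,-0.248],"angular": [0,0,0]}]'

```text
time_s: 3.72
position: [0.568, -0.2715, 0.1764]
tool_rot: [0.756, 0.655, 0.0, 0.0]
force: [0.1, -0.5, -0.1]
finger_gap: 0.0471
grasp_force: 0.0
```

Call:
drive_tool --increments '[{"dp": [0,0,0],"angular": [0,0,0]},{"dp": [0,0,0],"angular": [0,0,0]},{"dp": [0,0,0],"angular": [0,0,0]},{"dp": [0,0,0],"angular": [0,0,0]},{"dp": [0,0,0],"angular": [0,0,0]},{"dp": [0,0,0],"angular": [0,0,0]}]' --claw -1

```text
time_s: 4.47
position: [0.568, -0.2719, 0.1768]
tool_rot: [0.756, 0.654, 0.0, 0.0]
force: [-1.5, 0.6, 5.1]
finger_gap: 0.0207
grasp_force: 24.7
```

Call:
drive_tool --increments '[{"dp": [0,0,0.1],"angular": [0,0,0]},{"dp": [0,0,0.2],"angular": [0,0,0]},{"dp": [-0.004,0.1,0.2],"angular": [0,0,0]},{"dp": [-0.004,0.2,0.2],"angular": [0,0,0]},{"dp": [-0.004,0.3,0.2],"angular": [0,0,0]},{"dp": [-0.004,0.4,0.2],"angular": [0,0,0]},{"dp": [-0.004,0.5,0.2],"angular": [0,0,0]},{"dp": [-0.004,0.6,0.2],"angular": [0,0,0]},{"dp": [-0.004,0.7,0.2],"angular": [0,0,0]},{"dp": [-0.004,0.75,0.2],"angular": [0,0,0]},{"dp": [-0.004,0.75,0.2],"angular": [0,0,0]},{"dp": [-0.004,0.75,0.2],"angular": [0,0,0]}]'

```text
time_s: 5.98
position: [0.5656, 0.1028, 0.2753]
tool_rot: [0.756, 0.654, -0.0, -0.0]
force: [0.2, -0.7, 0.2]
finger_gap: 0.0204
grasp_force: 24.6
```

Call:
drive_tool --increments '[{"dp": [0,0,-0.06],"angular": [0,0,0]},{"dp": [0,0,-0.12],"angular": [0,0,0]},{"dp": [0,0,-0.15],"angular": [0,0,0]},{"dp": [0,0,-0.165],"angular": [0,0,0]},{"dp": [0,0,-0.166],"angular": [0,0,0]},{"dp": [0,0,-0.166],"angular": [0,0,0]}]'

```text
time_s: 6.72
position: [0.5661, 0.1031, 0.1936]
tool_rot: [0.756, 0.654, 0.001, 0.001]
force: [0.3, -0.2, -0.1]
finger_gap: 0.0203
grasp_force: 24.6
```

Call:
drive_tool --increments '[{"dp": [0,0,-0.002],"angular": [0,0,0]},{"dp": [0,0,-0.002],"angular": [0,0,0]}]'

```text
time_s: 6.98
position: [0.5661, 0.1033, 0.1928]
tool_rot: [0.756, 0.655, 0.001, 0.001]
force: [-2.3, -0.4, 5.3]
finger_gap: 0.0209
grasp_force: 25.0
```

Call:
drive_tool --increments '[{"dp": [0,0,0],"angular": [0,0,0]},{"dp": [0,0,0],"angular": [0,0,0]},{"dp": [0,0,0],"angular": [0,0,0]},{"dp": [0,0,0.03],"angular": [0,0,0]},{"dp": [0,0,0.1],"angular": [0,0,0]},{"dp": [0,0,0.2],"angular": [0,0,0]},{"dp": [0,0,0.2],"angular": [0,0,0]},{"dp": [0,0,0.2],"angular": [0,0,0]}]' --claw 0

```text
time_s: 7.98
position: [0.5655, 0.1033, 0.2924]
tool_rot: [0.756, 0.654, 0.0, 0.0]
force: [-0.2, -0.3, 1.3]
finger_gap: 0.0427
grasp_force: 0.0
```

Call:
drive_tool --increments '[{"dp": [0.005,-0.95,0],"angular": [0,0,0]},{"dp": [0.005,-0.95,0],"angular": [0,0,0]},{"dp": [0.005,-0.95,0],"angular": [0,0,0]},{"dp": [0.005,-0.95,0],"angular": [0,0,0]},{"dp": [0.005,-0.95,0],"angular": [0,0,0]},{"dp": [0.005,-0.95,0],"angular": [0,0,0]},{"dp": [0.005,-0.95,0],"angular": [0,0,0]},{"dp": [0.005,-0.95,0],"angular": [0,0,0]},{"dp": [0.005,-0.95,0],"angular": [0,0,0]},{"dp": [0.005,-0.95,0],"angular": [0,0,0]},{"dp": [0.005,-0.95,0],"angular": [0,0,0]}]' --claw 0.45

```text
time_s: 9.35
position: [0.5683, -0.3702, 0.2909]
tool_rot: [0.756, 0.655, -0.0, -0.001]
force: [0.0, 0.1, -0.6]
finger_gap: 0.0618
grasp_force: 0.0
```

Call:
drive_tool --increments '[{"dp": [0,0,-0.1],"angular": [0,0,0]},{"dp": [0,0,-0.18],"angular": [0,0,0]},{"dp": [0,0,-0.22],"angular": [0,0,0]},{"dp": [0,0,-0.22],"angular": [0,0,0]},{"dp": [0,0,-0.22],"angular": [0,0,0]}]'

```text
time_s: 9.98
position: [0.569, -0.3721, 0.1839]
tool_rot: [0.756, 0.655, 0.0, 0.002]
force: [0.5, -0.1, -0.1]
finger_gap: 0.062
grasp_force: 0.0
```

Call:
drive_tool --increments '[{"dp": [0,0,0],"angular": [0,0,0]},{"dp": [0,0,0],"angular": [0,0,0]},{"dp": [0,0,0],"angular": [0,0,0]},{"dp": [0,0,0],"angular": [0,0,0]},{"dp": [0,0,0],"angular": [0,0,0]},{"dp": [0,0,0],"angular": [0,0,0]}]' --claw -1

```text
time_s: 10.72
position: [0.5688, -0.3725, 0.1841]
tool_rot: [0.756, 0.654, 0.0, 0.002]
force: [-0.9, -0.1, 6.3]
finger_gap: 0.0379
grasp_force: 24.8
```

Call:
drive_tool --increments '[{"dp": [0,0,0.05],"angular": [0,0,0]},{"dp": [0,0,0.12],"angular": [0,0,0]},{"dp": [0,0,0.2],"angular": [0,0,0]},{"dp": [0.012,0.06,0.2],"angular": [0,0,0]},{"dp": [0.012,0.16,0.2],"angular": [0,0,0]},{"dp": [0.012,0.26,0.2],"angular": [0,0,0]},{"dp": [0.012,0.36,0.2],"angular": [0,0,0]},{"dp": [0.012,0.46,0.2],"angular": [0,0,0]},{"dp": [0.012,0.56,0.2],"angular": [0,0,0]},{"dp": [0.012,0.66,0.2],"angular": [0,0,0]},{"dp": [0.012,0.74,0.2],"angular": [0,0,0]},{"dp": [0.012,0.8,0.2],"angular": [0,0,0]}]'

```text
time_s: 12.22
position: [0.5737, 0.0301, 0.2816]
tool_rot: [0.756, 0.655, 0.0, -0.0]
force: [0.4, 0.3, -0.7]
finger_gap: 0.0382
grasp_force: 25.2
```

Call:
drive_tool --increments '[{"dp": [0,0.08,0],"angular": [0,0,0]},{"dp": [0,0.16,0],"angular": [0,0,0]},{"dp": [0,0.24,0],"angular": [0,0,0]},{"dp": [0,0.27,0],"angular": [0,0,0]},{"dp": [0,0.27,0],"angular": [0,0,0]},{"dp": [0,0.27,0],"angular": [0,0,0]}]'

```text
time_s: 12.98
position: [0.5742, 0.1623, 0.2816]
tool_rot: [0.756, 0.654, -0.0, 0.0]
force: [-0.0, -0.6, -0.3]
finger_gap: 0.0379
grasp_force: 25.2
```

Call:
drive_tool --increments '[{"dp": [0,0,-0.06],"angular": [0,0,0]},{"dp": [0,0,-0.12],"angular": [0,0,0]},{"dp": [0,0,-0.15],"angular": [0,0,0]},{"dp": [0,0,-0.16],"angular": [0,0,0]},{"dp": [0,0,-0.162],"angular": [0,0,0]},{"dp": [0,0,-0.163],"angular": [0,0,0]},{"dp": [0,0,-0.163],"angular": [0,0,0]}]'

```text
time_s: 13.85
position: [0.5745, 0.1634, 0.2012]
tool_rot: [0.756, 0.654, 0.001, 0.0]
force: [0.3, 0.3, 0.2]
finger_gap: 0.0382
grasp_force: 25.2
```

Call:
drive_tool --increments '[{"dp": [0,0,-0.003],"angular": [0,0,0]},{"dp": [0,0,-0.003],"angular": [0,0,0]}]'

```text
time_s: 14.1
position: [0.5747, 0.1634, 0.2]
tool_rot: [0.756, 0.655, 0.001, 0.0]
force: [-1.6, 0.4, 5.1]
finger_gap: 0.0378
grasp_force: 25.5
```

Call:
drive_tool --increments '[{"dp": [0,0,0],"angular": [0,0,0]},{"dp": [0,0,0],"angular": [0,0,0]},{"dp": [0,0,0],"angular": [0,0,0]},{"dp": [0,0,0.03],"angular": [0,0,0]},{"dp": [0,0,0.1],"angular": [0,0,0]},{"dp": [0,0,0.2],"angular": [0,0,0]},{"dp": [0,0,0.2],"angular": [0,0,0]},{"dp": [0,0,0.2],"angular": [0,0,0]}]' --claw 0.45

```text
time_s: 15.1
position: [0.574, 0.1633, 0.2994]
tool_rot: [0.756, 0.654, 0.0, 0.0]
force: [0.0, -0.2, -0.4]
finger_gap: 0.0619
grasp_force: 0.0
```

Call:
drive_tool --increments '[{"dp": [-0.286,-0.63,0],"angular": [0,0,0]},{"dp": [-0.286,-0.63,0],"angular": [0,0,0]},{"dp": [-0.286,-0.63,0],"angular": [0,0,0]},{"dp": [-0.286,-0.63,0],"angular": [0,0,0]},{"dp": [-0.286,-0.63,0],"angular": [0,0,0]},{"dp": [-0.286,-0.63,0],"angular": [0,0,0]},{"dp": [-0.286,-0.63,0],"angular": [0,0,0]},{"dp": [-0.286,-0.63,0],"angular": [0,0,0]},{"dp": [-0.286,-0.63,0],"angular": [0,0,0]}]' --claw 0.35

```text
time_s: 16.23
position: [0.4314, -0.1506, 0.2982]
tool_rot: [0.756, 0.655, -0.0, -0.001]
force: [-0.0, 0.4, -0.3]
finger_gap: 0.0577
grasp_force: 0.0
```

Call:
drive_tool --increments '[{"dp": [0,0,-0.1],"angular": [0,0,0]},{"dp": [0,0,-0.2],"angular": [0,0,0]},{"dp": [0,0,-0.242],"angular": [0,0,0]},{"dp": [0,0,-0.242],"angular": [0,0,0]},{"dp": [0,0,-0.242],"angular": [0,0,0]}]'

```text
time_s: 16.85
position: [0.432, -0.1515, 0.1787]
tool_rot: [0.756, 0.655, 0.0, 0.001]
force: [0.2, 0.6, 0.8]
finger_gap: 0.0578
grasp_force: 0.0
```

Call:
drive_tool --increments '[{"dp": [0,0,0],"angular": [0,0,0]},{"dp": [0,0,0],"angular": [0,0,0]},{"dp": [0,0,0],"angular": [0,0,0]},{"dp": [0,0,0],"angular": [0,0,0]},{"dp": [0,0,0],"angular": [0,0,0]},{"dp": [0,0,0],"angular": [0,0,0]}]' --claw -1

```text
time_s: 17.6
position: [0.4318, -0.1522, 0.1791]
tool_rot: [0.756, 0.654, 0.0, 0.001]
force: [-2.1, 0.6, 7.0]
finger_gap: 0.0314
grasp_force: 24.6
```

Call:
drive_tool --increments '[{"dp": [0,0,0.1],"angular": [0,0,0]},{"dp": [0,0,0.2],"angular": [0,0,0]},{"dp": [0.04,0.1,0.2],"angular": [0,0,0]},{"dp": [0.08,0.2,0.2],"angular": [0,0,0]},{"dp": [0.12,0.3,0.2],"angular": [0,0,0]},{"dp": [0.16,0.4,0.2],"angular": [0,0,0]},{"dp": [0.2,0.5,0.2],"angular": [0,0,0]},{"dp": [0.24,0.6,0.2],"angular": [0,0,0]},{"dp": [0.28,0.7,0.2],"angular": [0,0,0]},{"dp": [0.305,0.748,0.2],"angular": [0,0,0]},{"dp": [0.305,0.748,0.2],"angular": [0,0,0]},{"dp": [0.305,0.748,0.2],"angular": [0,0,0]}]'

```text
time_s: 19.1
position: [0.5832, 0.2217, 0.2773]
tool_rot: [0.756, 0.654, -0.001, -0.0]
force: [0.4, -0.8, 0.7]
finger_gap: 0.0307
grasp_force: 25.0
```

Call:
drive_tool --increments '[{"dp": [0,0,-0.06],"angular": [0,0,0]},{"dp": [0,0,-0.12],"angular": [0,0,0]},{"dp": [0,0,-0.15],"angular": [0,0,0]},{"dp": [0,0,-0.16],"angular": [0,0,0]},{"dp": [0,0,-0.163],"angular": [0,0,0]},{"dp": [0,0,-0.163],"angular": [0,0,0]}]'

```text
time_s: 19.85
position: [0.5842, 0.2223, 0.1974]
tool_rot: [0.756, 0.654, 0.001, 0.0]
force: [-0.8, -0.6, -0.3]
finger_gap: 0.0313
grasp_force: 25.0
```

Expected contact is at z of about 0.1951.

Call:
drive_tool --increments '[{"dp": [0,0,-0.003],"angular": [0,0,0]},{"dp": [0,0,-0.005],"angular": [0,0,0]},{"dp": [0,0,-0.005],"angular": [0,0,0]}]'

```text
time_s: 20.23
position: [0.5842, 0.2224, 0.1952]
tool_rot: [0.756, 0.655, 0.001, 0.0]
force: [-1.1, -1.2, 5.3]
finger_gap: 0.0309
grasp_force: 25.4
```

Call:
drive_tool --increments '[{"dp": [0,0,0],"angular": [0,0,0]},{"dp": [0,0,0],"angular": [0,0,0]},{"dp": [0,0,0],"angular": [0,0,0]},{"dp": [0,0,0.03],"angular": [0,0,0]},{"dp": [0,0,0.1],"angular": [0,0,0]},{"dp": [0,0,0.21],"angular": [0,0,0]},{"dp": [0,0,0.21],"angular": [0,0,0]},{"dp": [0,0,0.21],"angular": [0,0,0]}]' --claw 0.35

```text
time_s: 21.22
position: [0.5835, 0.2223, 0.2994]
tool_rot: [0.756, 0.654, 0.0, 0.0]
force: [0.2, -0.2, -0.5]
finger_gap: 0.0577
grasp_force: 0.0
```

Call:
drive_tool --increments '[{"dp": [-0.334,-0.954,0],"angular": [0,0,0]},{"dp": [-0.334,-0.954,0],"angular": [0,0,0]},{"dp": [-0.334,-0.954,0],"angular": [0,0,0]},{"dp": [-0.334,-0.954,0],"angular": [0,0,0]},{"dp": [-0.334,-0.954,0],"angular": [0,0,0]},{"dp": [-0.334,-0.954,0],"angular": [0,0,0]},{"dp": [-0.334,-0.954,0],"angular": [0,0,0]},{"dp": [-0.334,-0.954,0],"angular": [0,0,0]},{"dp": [-0.334,-0.954,0],"angular": [0,0,0]},{"dp": [-0.334,-0.954,0],"angular": [0,0,0]},{"dp": [-0.334,-0.954,0],"angular": [0,0,0]},{"dp": [-0.334,-0.954,0],"angular": [0,0,0]}]' --claw -0.2

```text
time_s: 22.72
position: [0.4171, -0.2533, 0.2984]
tool_rot: [0.755, 0.655, 0.0, -0.0]
force: [-0.7, 0.2, 0.8]
finger_gap: 0.0338
grasp_force: 0.0
```

```bash
python3 - <<'E'
from h import *
a=bird(.007,.36,.47,-.32,-.20,'pics/bl.png',3000)
m=cv2.inRange(a,(130,130,130),(255,255,255));n,l,s,ce=cv2.connectedComponentsWithStats(m)
i=1+np.argmax(s[1:,4]);print("lid wrist",.47-ce[i][1]/3000,-.20-ce[i][0]/3000,s[i][2:])
c=cams.camera("top");print("lid top",blob(c,(318,235),.007,(0,0,120),(179,60,255))[2])
b=cv2.resize(c["color"][165:220,145:220],None,fx=5,fy=5,interpolation=cv2.INTER_CUBIC)
cv2.imwrite('pics/v.png',np.hstack([a,cv2.copyMakeBorder(b,0,max(0,a.shape[0]-b.shape[0]),0,0,0)]))
E
```

```text
lid wrist 0.41666000739918607 -0.2542639043038599 [  144   144 16218]
lid top [ 0.41190193 -0.25589163  0.007     ]
```

View pics/v.png

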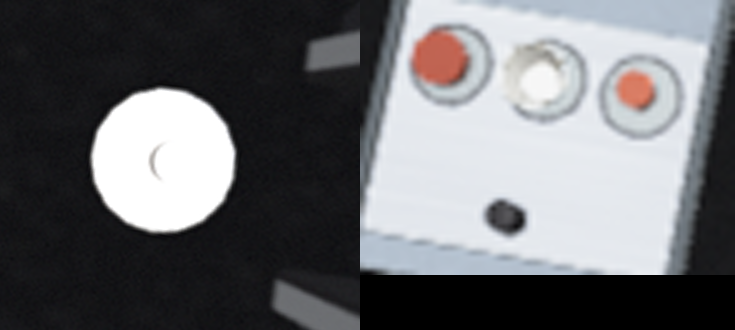

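Call:
drive_tool --increments '[{"dp": [0,0,-0.1],"angular": [0,0,0]},{"dp": [0,0,-0.18],"angular": [0,0,0]},{"dp": [0,0,-0.22],"angular": [0,0,0]},{"dp": [0,0,-0.226],"angular": [0,0,0]},{"dp": [0,0,-0.226],"angular": [0,0,0]},{"dp": [0,0,-0.226],"angular": [0,0,0]}]'

```text
time_s: 23.58
position: [0.4173, -0.2551, 0.1871]
tool_rot: [0.756, 0.655, 0.0, 0.001]
force: [0.2, -0.9, -0.0]
finger_gap: 0.0341
grasp_force: 0.0
```

Call:
drive_tool --increments '[{"dp": [0,0,0],"angular": [0,0,0]},{"dp": [0,0,0],"angular": [0,0,0]},{"dp": [0,0,0],"angular": [0,0,0]},{"dp": [0,0,0],"angular": [0,0,0]},{"dp": [0,0,0],"angular": [0,0,0]},{"dp": [0,0,0],"angular": [0,0,0]}]' --claw -1

```text
time_s: 24.32
position: [0.417, -0.2551, 0.1865]
tool_rot: [0.756, 0.654, 0.0, 0.001]
force: [-0.4, -0.2, 4.6]
finger_gap: 0.0119
grasp_force: 24.5
```

Call:
drive_tool --increments '[{"dp": [0,0,0.08],"angular": [0,0,0]},{"dp": [0,0,0.17],"angular": [0,0,0]},{"dp": [0.03,0.08,0.2],"angular": [0,0,0]},{"dp": [0.07,0.18,0.2],"angular": [0,0,0]},{"dp": [0.11,0.28,0.2],"angular": [0,0,0]},{"dp": [0.15,0.38,0.2],"angular": [0,0,0]},{"dp": [0.19,0.48,0.2],"angular": [0,0,0]},{"dp": [0.22,0.58,0.2],"angular": [0,0,0]},{"dp": [0.26,0.68,0.2],"angular": [0,0,0]},{"dp": [0.29,0.76,0.2],"angular": [0,0,0]},{"dp": [0.31,0.82,0.2],"angular": [0,0,0]},{"dp": [0.315,0.836,0.2],"angular": [0,0,0]}]'

```text
time_s: 25.82
position: [0.5741, 0.1648, 0.2848]
tool_rot: [0.755, 0.655, -0.001, -0.0]
force: [-0.3, -0.9, -0.4]
finger_gap: 0.0114
grasp_force: 24.4
```

Call:
drive_tool --increments '[{"dp": [0,0,0],"angular": [0,0,0]},{"dp": [0,0,0],"angular": [0,0,0]}]'

```text
time_s: 26.08
position: [0.5739, 0.1623, 0.2853]
tool_rot: [0.756, 0.654, -0.0, -0.0]
force: [-0.4, -0.3, 0.1]
finger_gap: 0.0116
grasp_force: 24.4
```

```bash
python3 - <<'E'
from h import *
print(bot.observe()["position"])
bird(.048,.48,.64,.06,.28,'pics/bc.png',3000)
E
```

```text
[0.57385735 0.16230604 0.28533581]
```

View pics/bc.png

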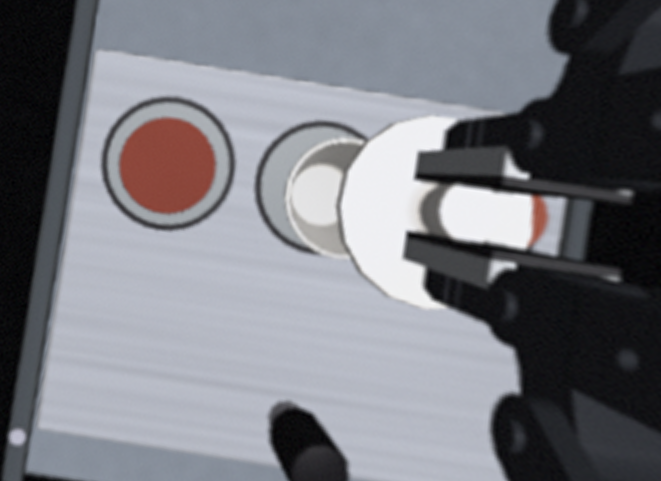

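Call:
drive_tool --increments '[{"dp": [0.001,0.002,-0.04],"angular": [0,0,0]},{"dp": [0.001,0.002,-0.07],"angular": [0,0,0]},{"dp": [0.001,0.002,-0.09],"angular": [0,0,0]},{"dp": [0.001,0.002,-0.1],"angular": [0,0,0]},{"dp": [0.001,0.002,-0.104],"angular": [0,0,0]},{"dp": [0.001,0.002,-0.104],"angular": [0,0,0]}]'

```text
time_s: 26.88
position: [0.5749, 0.1643, 0.234]
tool_rot: [0.756, 0.654, 0.0, 0.0]
force: [-0.8, -0.5, -0.1]
finger_gap: 0.0114
grasp_force: 24.4
```

Call:
drive_tool --increments '[{"dp": [0,0,-0.003],"angular": [0,0,0]},{"dp": [0,0,-0.005],"angular": [0,0,0]},{"dp": [0,0,-0.005],"angular": [0,0,0]}]'

```text
time_s: 27.25
position: [0.5752, 0.1643, 0.2322]
tool_rot: [0.756, 0.654, 0.001, 0.001]
force: [0.9, -0.7, 2.4]
finger_gap: 0.0112
grasp_force: 24.6
```

Contact felt at the expected height, so I'll release and rise.

Call:
drive_tool --increments '[{"dp": [0,0,-0.001],"angular": [0,0,0]},{"dp": [0,0,-0.001],"angular": [0,0,0]},{"dp": [0,0,-0.001],"angular": [0,0,0]},{"dp": [0,0,0.02],"angular": [0,0,0]},{"dp": [0,0,0.08],"angular": [0,0,0]},{"dp": [0,0,0.15],"angular": [0,0,0]},{"dp": [0,0,0.15],"angular": [0,0,0]},{"dp": [0,0,0.15],"angular": [0,0,0]}]' --claw -0.3

```text
time_s: 28.25
position: [0.5744, 0.1643, 0.306]
tool_rot: [0.756, 0.654, -0.0, -0.0]
force: [-0.7, -0.0, -0.7]
finger_gap: 0.0297
grasp_force: 0.0
```

Call:
drive_tool --increments '[{"dp": [-0.18,0.02,0],"angular": [0,0,0]},{"dp": [-0.18,0.02,0],"angular": [0,0,0]},{"dp": [-0.18,0.02,0],"angular": [0,0,0]},{"dp": [-0.18,0.02,0],"angular": [0,0,0]},{"dp": [-0.18,0.02,0],"angular": [0,0,0]}]' --claw 0

```text
time_s: 28.88
position: [0.4857, 0.1741, 0.3063]
tool_rot: [0.756, 0.654, 0.0, 0.0]
force: [-0.3, -0.7, 0.0]
finger_gap: 0.0426
grasp_force: 0.0
```

```bash
python3 - <<'E'
from h import *
print(bot.observe()["position"])
a=bird(.045,.40,.64,.06,.28,'pics/bd.png',2000)
c=cams.camera("scene")
b=cv2.resize(c["color"][130:215,130:290],None,fx=2.2,fy=2.2,interpolation=cv2.INTER_CUBIC)
b=cv2.copyMakeBorder(b,0,max(0,480-b.shape[0]),0,0,0)[:480]
cv2.imwrite('pics/bd.png',np.hstack([a[:480],b])[:,:800])
E
```

```text
[0.48567862 0.17407592 0.30627224]
```

View pics/bd.png

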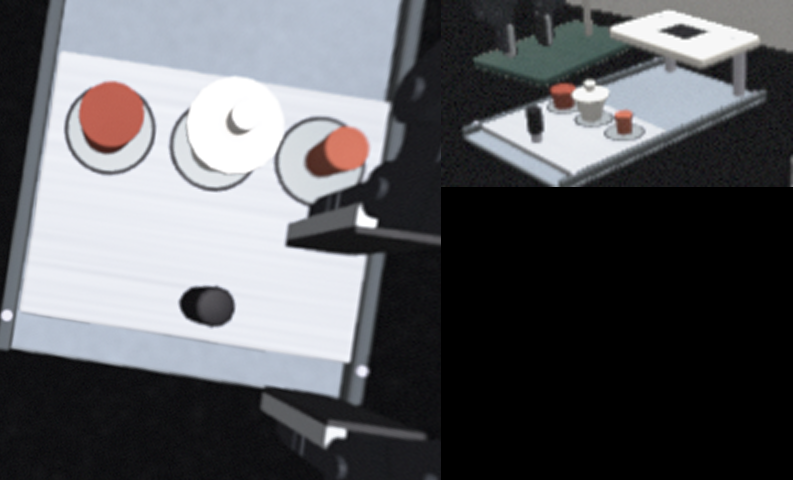

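Call:
drive_tool --increments '[{"dp": [0.002,0.007,-0.09],"angular": [0,0,0]},{"dp": [0.002,0.007,-0.16],"angular": [0,0,0]},{"dp": [0.002,0.007,-0.2],"angular": [0,0,0]},{"dp": [0.002,0.007,-0.206],"angular": [0,0,0]},{"dp": [0.002,0.007,-0.206],"angular": [0,0,0]},{"dp": [0.002,0.007,-0.206],"angular": [0,0,0]}]' --grip_force 20

```text
time_s: 29.72
position: [0.4864, 0.1779, 0.2046]
tool_rot: [0.756, 0.654, 0.001, 0.001]
force: [0.3, -0.1, 0.6]
finger_gap: 0.0426
grasp_force: 0.0
```

Call:
drive_tool --increments '[{"dp": [0,0,0],"angular": [0,0,0]},{"dp": [0,0,0],"angular": [0,0,0]},{"dp": [0,0,0],"angular": [0,0,0]},{"dp": [0,0,0],"angular": [0,0,0]},{"dp": [0,0,0],"angular": [0,0,0]}]' --claw -1

```text
time_s: 30.35
position: [0.4862, 0.1779, 0.2042]
tool_rot: [0.756, 0.654, 0.001, 0.0]
force: [-1.0, -0.3, 5.7]
finger_gap: 0.0193
grasp_force: 20.3
```

Call:
drive_tool --increments '[{"dp": [0.002,0,0],"angular": [0,0,0]},{"dp": [0.006,-0.001,0],"angular": [0,0,0]},{"dp": [0.014,-0.002,0],"angular": [0,0,0]},{"dp": [0.024,-0.004,0],"angular": [0,0,0]},{"dp": [0.036,-0.005,0],"angular": [0,0,0]},{"dp": [0.047,-0.007,0],"angular": [0,0,0]},{"dp": [0.059,-0.009,0],"angular": [0,0,0]},{"dp": [0.071,-0.011,0],"angular": [0,0,0]},{"dp": [0.083,-0.013,0],"angular": [0,0,0]},{"dp": [0.093,-0.014,0],"angular": [0,0,0]},{"dp": [0.099,-0.015,0],"angular": [0,0,0]},{"dp": [0.101,-0.015,0],"angular": [0,0,0]}]'

```text
time_s: 31.85
position: [0.5367, 0.1701, 0.2042]
tool_rot: [0.756, 0.655, -0.0, 0.0]
force: [-2.2, -1.1, 6.2]
finger_gap: 0.0193
grasp_force: 20.4
```

Call:
drive_tool --increments '[{"dp": [0.002,0,0],"angular": [0,0,0]},{"dp": [0.006,-0.001,0],"angular": [0,0,0]},{"dp": [0.014,-0.002,0],"angular": [0,0,0]},{"dp": [0.024,-0.004,0],"angular": [0,0,0]},{"dp": [0.036,-0.005,0],"angular": [0,0,0]},{"dp": [0.047,-0.007,0],"angular": [0,0,0]},{"dp": [0.059,-0.009,0],"angular": [0,0,0]},{"dp": [0.071,-0.011,0],"angular": [0,0,0]},{"dp": [0.083,-0.013,0],"angular": [0,0,0]},{"dp": [0.093,-0.014,0],"angular": [0,0,0]},{"dp": [0.099,-0.015,0],"angular": [0,0,0]},{"dp": [0.101,-0.015,0],"angular": [0,0,0]}]'

```text
time_s: 33.35
position: [0.5872, 0.1622, 0.2043]
tool_rot: [0.756, 0.655, -0.0, 0.001]
force: [-1.3, -4.7, 6.9]
finger_gap: 0.0194
grasp_force: 20.4
```

Call:
drive_tool --increments '[{"dp": [0.002,-0.001,0],"angular": [0,0,0]},{"dp": [0.008,-0.002,0],"angular": [0,0,0]},{"dp": [0.016,-0.004,0],"angular": [0,0,0]},{"dp": [0.026,-0.006,0],"angular": [0,0,0]},{"dp": [0.036,-0.008,0],"angular": [0,0,0]},{"dp": [0.044,-0.009,0],"angular": [0,0,0]},{"dp": [0.05,-0.01,0],"angular": [0,0,0]},{"dp": [0.055,-0.011,0],"angular": [0,0,0]},{"dp": [0.059,-0.012,0],"angular": [0,0,0]},{"dp": [0.061,-0.012,0],"angular": [0,0,0]}]'

```text
time_s: 34.6
position: [0.6175, 0.1571, 0.2043]
tool_rot: [0.756, 0.654, 0.001, 0.0]
force: [-0.9, -0.2, 4.6]
finger_gap: 0.0192
grasp_force: 20.3
```

Call:
drive_tool --increments '[{"dp": [0.003,0,0],"angular": [0,0,0]},{"dp": [0.006,-0.001,0],"angular": [0,0,0]},{"dp": [0.009,-0.001,0],"angular": [0,0,0]},{"dp": [0.012,-0.002,0],"angular": [0,0,0]}]'

```text
time_s: 35.1
position: [0.6229, 0.1563, 0.2043]
tool_rot: [0.756, 0.654, -0.001, -0.001]
force: [-7.5, 1.5, 9.6]
finger_gap: 0.0194
grasp_force: 20.9
```

Call:
drive_tool --increments '[{"dp": [0.002,0,0],"angular": [0,0,0]},{"dp": [0.004,-0.001,0],"angular": [0,0,0]},{"dp": [0.004,-0.001,0],"angular": [0,0,0]},{"dp": [0.004,-0.001,0],"angular": [0,0,0]}]'

```text
time_s: 35.6
position: [0.6237, 0.1562, 0.2042]
tool_rot: [0.756, 0.654, -0.003, -0.003]
force: [-10.6, 1.6, 12.2]
finger_gap: 0.0194
grasp_force: 21.6
```

Call:
drive_tool --increments '[{"dp": [0.003,0,0],"angular": [0,0,0]},{"dp": [0.006,-0.001,0],"angular": [0,0,0]},{"dp": [0.006,-0.001,0],"angular": [0,0,0]}]'

```text
time_s: 35.98
position: [0.6252, 0.1562, 0.204]
tool_rot: [0.756, 0.655, -0.006, -0.006]
force: [-19.3, 2.9, 18.5]
finger_gap: 0.0195
grasp_force: 24.4
```

Call:
drive_tool --increments '[{"dp": [-0.004,0,0],"angular": [0,0,0]},{"dp": [-0.006,0.001,0],"angular": [0,0,0]},{"dp": [-0.006,0.001,0],"angular": [0,0,0]}]'

```text
time_s: 36.35
position: [0.6237, 0.1562, 0.204]
tool_rot: [0.756, 0.655, -0.003, -0.003]
force: [-10.0, 1.6, 11.4]
finger_gap: 0.0196
grasp_force: 21.5
```

Call:
drive_tool --increments '[{"dp": [0,0,0],"angular": [0,0,0]},{"dp": [0,0,0],"angular": [0,0,0]},{"dp": [0,0,0],"angular": [0,0,0]},{"dp": [0,0,0],"angular": [0,0,0]}]' --claw 0

```text
time_s: 36.85
position: [0.6249, 0.1553, 0.2027]
tool_rot: [0.756, 0.654, -0.0, -0.0]
force: [-1.4, 0.3, -0.2]
finger_gap: 0.0429
grasp_force: 0.0
```

Call:
drive_tool --increments '[{"dp": [0,0,0.06],"angular": [0,0,0]},{"dp": [0,0,0.15],"angular": [0,0,0]},{"dp": [0,0,0.2],"angular": [0,0,0]},{"dp": [-0.14,0.02,0.2],"angular": [0,0,0]},{"dp": [-0.24,0.02,0.2],"angular": [0,0,0]},{"dp": [-0.24,0.02,0.2],"angular": [0,0,0]},{"dp": [-0.24,0.02,0.2],"angular": [0,0,0]}]'

```text
time_s: 37.72
position: [0.5058, 0.1652, 0.304]
tool_rot: [0.756, 0.654, 0.001, 0.001]
force: [0.1, -0.5, 0.4]
finger_gap: 0.0429
grasp_force: 0.0
```

```bash
python3 - <<'E'
from h import *
print(bot.observe()["position"])
c=cams.camera("scene")
b=cv2.resize(c["color"][125:215,130:290],(640,360),interpolation=cv2.INTER_CUBIC)
d=cams.camera("top")["color"][95:235,135:235]
cv2.imwrite('pics/e.png',b); 
a=bird(.061,.50,.70,.06,.26,'pics/f.png',1500)
d=cv2.resize(d,(214,300)); a=cv2.resize(a,(300,300))
cv2.imwrite('pics/e.png',np.vstack([cv2.resize(b,(514,289)),np.hstack([d,a])]))
E
```

```text
[0.50575116 0.16521685 0.30396996]
```

View pics/e.png

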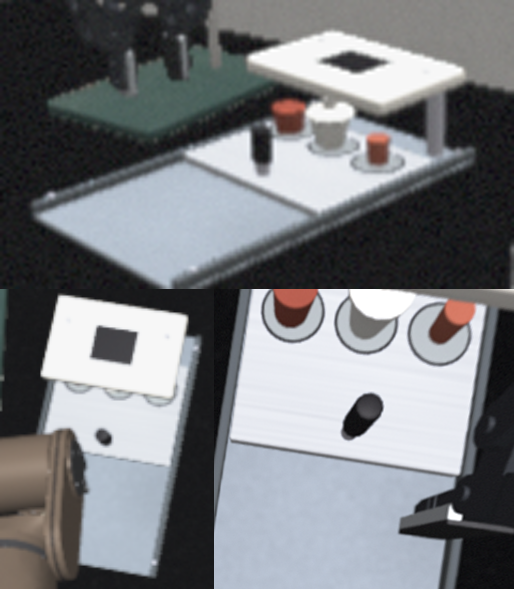

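```bash
python3 - <<'E'
from h import *
c=cams.camera("top");e=np.array([np.cos(.15),-np.sin(.15),0])
M=ray(c,181.6,180.9,.016)
for p in [(154.9,135.5),(215.3,145.5)]:
    A=ray(c,*p,.094);B=ray(c,*p,.078);print(A,(A-M)@e,(B-M)@e)
print("knob0",ray(c,135+(155+.5)/4-.5,95+(454+.5)/4-.5,.055))
g=c["color"][190:225,160:210];m=(g.max(2)<70).astype(np.uint8)
n,l,s,ce=cv2.connectedComponentsWithStats(m)
for i in range(1,n):
    if s[i,4]>8: print(s[i],ray(c,ce[i][0]+160,ce[i][1]+190,.055))
g=c["color"][170:215,160:210];cv2.imwrite("pics/g.png",cv2.resize(c["color"][130:190,145:215],None,fx=8,fy=8,interpolation=cv2.INTER_CUBIC))
E
```

```text
[0.69490864 0.23029512 0.094     ] 0.10870738951559367 0.11286918862083725
[0.6666172  0.05101675 0.094     ] 0.10752464946236036 0.11166912486269479
knob0 [0.4853641 0.1736036 0.055    ]
[  4   0  12  35 269] [0.4913496  0.19005145 0.055     ]
```

View pics/g.png

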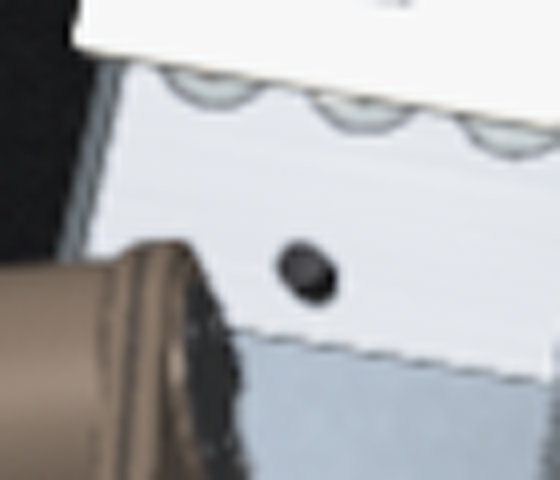

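```bash
python3 -c "
from station import bot
print(bot.job_done())"
```

```text
the job is handed in; nothing more can be done
None
```

The crucible with its lid and both stoppers stand in their rings, the stage is pushed fully home against its stop, and the job is handed in; the system gave no verdict.

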